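# Pin the drying arm and lock it with its R-clip

### The job

Push the blue-headed hinge pin of the folding drying arm gently all the way home, then take the orange R-clip out of its blue dock and push its straight leg down through the cross hole in the end of the pin, until the bow springs over the pin and the clip sits fully down. Go gently, feeling for the hole: a hard shove (more than about 30 N on the bracket or pin) would damage them. Leave the other things on the table where they are.

Things in the scene. Friction and masses are not known exactly. Their poses are not given: they have to be found in the camera images.
- bracket: Grey drying-arm hinge bracket, fixed. Origin on the table midway between its two ears, z up. A 22 mm steel pin runs along its y, 85 mm above the table, through the ears (outer faces y = -20 and +20 mm, 58 mm wide, tops 101 mm up). The ears are slotted: the pin may sit anywhere within 6.5 mm to either side in x, not reported: feel for it. The arm runs to x = +242 mm.
- hole_mid (a point): Where the pin's cross hole is once the pin is home, if the pin sat mid-slot: bracket x = 0, y = +34 mm, at the pin's axis, 85 mm up; axes as the bracket's. The true hole is up to 6.5 mm from here in bracket x. It runs vertically right through the pin, 8.6 mm square, sharp-edged, in a flat land 94 mm above the table, 19 mm wide in x; pin end at y = +48 mm. In its slot the pin yields in x only to more than about 5 N.
- pin (a joint): How far the pin is pushed in along the bracket's +y, m: 0 drawn out by 32 mm, 0.032 at its hard stop (home). Starts 20 to 32 mm out; slides stiffly (4 N friction, a little more when pushed fast), stays where left. Push on the outer face of its round blue head (30 mm across, 6 mm thick), at bracket y = -58 mm + this value (-26 mm when home), 85 mm above the table.
- clip: Orange-tabbed steel R-clip, about 57 g, upright in its dock. Origin on the leg's axis, at the pin's centre once seated (85 mm above the table). z up along the leg, x towards the bow, y across the flat. Leg: round bar, 5.6 mm, flat end 26 mm below the origin. A 12 mm collar ends 12 mm above the origin and lands on top of the pin (96 mm up) when fully down. To fit, y must lie along the pin, either way round.
- clip_grip (a point): Middle of the clip's tab over the leg: on the leg's axis, half-way up the tab, 40 mm above the clip's origin, 66 mm above the leg's end. Axes as the clip's. The tab is 40 mm high, 12 mm thick in y and spans x = -12 to 26 mm. Pinch it here, fingers closing along y; press down through it.
- bow (a joint): Spread (rad) of the clip's sprung bow, a 4 mm wire beside the leg on the clip's +x side, bulging to x = 17 mm, flared foot 19 mm below the clip's origin: 0 at rest, about 0.1 riding over the pin, near 0 once sprung over. It meets the pin some 22 mm above the seat; springing over takes about 5 to 12 N of push, till some 9 mm above the seat; then it grips the pin from below.
- dock: Blue fixed block, 75 by 50 mm at its foot, with a slot (walls 36 mm wide in y, 42 mm high) between two end posts (12 mm wide, 60 mm high) on which the clip's tab rests, so that the clip's origin is 40 mm above the table. Origin on the table below the clip's leg, axes as the clip's. Draw the clip straight up by at least 50 mm.
- dispenser: White push dispenser bottle, 76 mm in diameter, 172 mm tall; origin under its centre. Leave it.
- cup: Grey collapsible measuring cup of hard silicone, 86 mm across, 70 mm tall; origin under its centre. Leave it.
- brush: Wooden-handled brush lying on the table along its x. Leave it.
- jar: Sealed glass jar, 76 mm in diameter, 105 mm tall; origin under its centre. Leave it.
- bleach: White bottle with a red cap, 68 mm in diameter, 190 mm tall; origin under its centre. Leave it.
There are look-alikes about, which are no part of the job. Of the things like the clip, leave any that is green; of the rest the smaller one is meant.

How it is judged:
On the way, in this order (a step that is already met when the one before it is completed fails the run):
1. the hinge pin is pushed fully home (value of joint pin above 0.0305 m), for 0.2 s.
2. the clip's leg is through the pin and its bow has sprung over (value of joint pin above 0.0305 m and z of clip in the frame of bracket between 0.08 and 0.089 m and y of clip in the frame of bracket between 0.029 and 0.039 m and x of clip in the frame of bracket between -0.0095 and 0.0095 m and angle between the y axis of clip and the y axis of bracket, either way round below 0.25 rad and angle between clip's own z axis and vertical below 0.3 rad and value of joint bow below 0.06 rad), for 0.2 s.
At the end, for the whole second after the job is handed in: Pin within 1.5 mm of its stop; clip upright (0.3 rad) with its leg through the pin, origin 5 mm below to 4 mm above pin height, its flat across the pin within 0.25 rad, bow sprung back under the pin (spread under 0.06 rad), at rest and let go; other things within 30 mm of their places (all of step 2 and linear speed of clip below 0.02 m/s and not (distance of any of dispenser, cup, brush, jar, bleach from where it was at the start of the episode above 0.03 m)); the robot touches nothing.
It fails at once if the robot or the clip presses on the bracket or its pin with more than 30 N (contact force between any of the fingers, the arm, clip and bracket above 30 N).
It fails at once if one of the other things on the table is moved by more than 30 mm (distance of any of dispenser, cup, brush, jar, bleach from where it was at the start of the episode above 0.03 m).
It also fails if it takes over 72 s, if anything falls off the work surface, if the arm or the gripper's body presses on something with over 40 N, if the wrist force passes 120 N, or if a joint passes its speed limit or range.

### The arm

A 6-joint arm with a two-finger parallel gripper is mounted at the origin on the work surface. World frame = base frame: x ahead of the robot, y to its left, z up, the work surface at z = 0. Lengths are in m, angles in rad, forces in N, time in s.
With the tool pointing down it reaches from about 0.275 to 0.825 m from the base axis. Payload 4.9 kg.
Tool frame: the origin (TCP) lies midway between the tips of the shut fingers; the grasp point (between the pads) lies 19 mm behind it (bot.grip_depth is the distance from the TCP to the grasp point, in m); z points along the fingers, y is the line along which they close (so a half turn about z gives the same grasp; the last joint's range is limited). The gripper opens to 85 mm and grips with 20 to 120 N. Pads are 22 mm wide; open, the fingers measure 114 mm over their backs; the gripper's body (76 mm by 85 mm) begins 54 mm behind the grasp point. The pads swing forward as they close: fully open they stand 13 mm farther back than shut.
Start: joints at [1.209, 0.326, -0.193, 1.052, 0, 1.437], TCP at [0.124, 0.536, 0.231] pointing down, gripper open.
Joint ranges: [-2.65, 2.65], [-0.97, 1.79], [-1.3, 1.35], [-1.93, 2.1], [-1.47, 1.37], [-3.14, 3.14]. Speed limits (rad/s): [2.57, 2.57, 3.14, 3.14, 3.14, 3.14].

### API

Orientations are given as a unit quaternion [w, x, y, z].
In Python, from cell import bot gives the robot as it stands. Calls block until the motion is done:
- bot.move_pose(position, orientation): joint-space move of the TCP to a pose.
- bot.move_linear(position, speed=0.15, rotation=None, until_force=None): straight line of the TCP; rotation=None keeps the orientation; speed is the mean speed in m/s. With until_force (N) it stops when the force on the tool has changed by that much, and returns True; else False.
- bot.goto_joints(angles): joint-space move.
- bot.set_gripper(opening, grasp_force=None): opening from 0.0 (shut) to 1.0 (fully open); grasp_force is the grip in N (None keeps the last); returns when the fingers have stopped.
- bot.wait(seconds).
- bot.solve_ik(position, orientation): joint angles nearest the present ones, or None.
- bot.camera(name): name is "scene" or "top" or "wrist"; returns the picture (420x560x3 uint8, red, green, blue); there is no depth.
- bot.calibration(name): a dict with "mtx" (3x3 intrinsics, pixels), "extrinsics" (4x4, takes a point from world to camera coordinates); the wrist camera has in their place "hand_eye" (4x4, takes a point from camera to tool coordinates, whose origin is the TCP and whose axes are the flange's). Camera axes: x right, y down, z forward; pixel columns grow to the right and rows downward; lengths in m; the calibration is good to about 2 mm. A picture is of the moment at which its call begins: read the wrist's pose just before it. calibration takes no time and is no camera call.
A pose or a line that the arm cannot do raises bot.PlanningError and nothing moves.
- bot.close_job(): hands the job in; it is judged then, once.
Trained networks look in the newest picture that a camera, given by its name, has taken for a name from the list of things; names that differ only in an ending like _2 or _b are one class to them, and where a whole thing is asked for, a point or a joint stands for the part that bears it (a point fixed in the world has none). Each returns a list of dicts, best first, with "confidence" (0 to 1); they miss things now and then, are a little off and sometimes report something else, mostly with a low value. They report only what shows in the picture. A call takes as long as a camera call. They do not tell look-alikes from the thing itself.
- bot.search_frame(camera, thing): "bbox" ([left, top, width, height] in pixels, round what is visible of it).
Readings, each from a call of its own:
- bot.read_clock(): time.
- bot.read_joint_positions(): joint angles.
- bot.read_joint_vel(): joint speeds.
- bot.read_joint_efforts(): joint torques, N m.
- bot.read_position(): TCP position.
- bot.read_tool_rot(): TCP orientation.
- bot.read_ft_force(): force on the tool from outside, world axes, zero at the start.
- bot.read_moment(): the same for the moment, N m.
- bot.read_gripper_width(): opening from 0.0 (shut) to 1.0 (fully open).
- bot.read_finger_force(): force on a finger pad.
Only numpy, scipy, OpenCV 4.12 (cv2) and the standard library are available. Lean on these libraries where they do the work, as an engineer would, in place of code of your own. Each camera call takes 0.05 s, during which the arm holds its last target. There are 200 camera calls.

## Working session

There is one attempt and no reset: what is moved stays moved. The work goes in short steps, each a Python script; the robot and the scene stay as the last script left them, time stands still between calls to the robot, and variables do not carry over. Pictures are saved under pics/ and viewed, at most 10 in all, crops included, and the job is handed in when it is done.

```bash
mkdir -p pics; ls; python3 - <<'E'
from cell import bot
import cv2,numpy as np
for c in ["scene","top"]:
    im=bot.camera(c); cv2.imwrite(f"pics/{c}0.png",im[:,:,::-1])
    k=bot.calibration(c); print(c,np.round(k["mtx"],1).tolist(),np.round(k["extrinsics"],3).tolist())
    for t in ["bracket","pin","clip","dock","dispenser","cup","brush","jar","bleach"]:
        print(t,[(np.round(d["bbox"]).astype(int).tolist(),round(d["confidence"],2)) for d in bot.search_frame(c,t)])
print(bot.calibration("wrist"),bot.read_clock(),bot.read_tool_rot())
a=cv2.imread("pics/scene0.png");b=cv2.imread("pics/top0.png")
E
```

```text
pics
scene [[394.5, 0.0, 279.8], [0.0, 394.5, 209.4], [0.0, 0.0, 1.0]] [[0.848, 0.53, 0.014, -0.45], [0.383, -0.595, -0.706, -0.151], [-0.366, 0.604, -0.708, 1.493], [0.0, 0.0, 0.0, 1.0]]
bracket [([281, 192, 92, 56], 0.68), ([226, 248, 19, 17], 0.6)]
pin [([289, 202, 11, 11], 0.48)]
clip [([171, 238, 36, 19], 0.82), ([230, 246, 10, 21], 0.68), ([280, 238, 19, 23], 0.66), ([282, 191, 92, 57], 0.17)]
dock [([225, 259, 22, 21], 0.85)]
dispenser [([352, 124, 27, 47], 0.9), ([223, 263, 24, 17], 0.32), ([232, 300, 31, 59], 0.3)]
cup [([221, 187, 29, 31], 0.57)]
brush [([132, 298, 67, 34], 0.68)]
jar [([313, 264, 27, 42], 0.97)]
bleach [([233, 298, 29, 58], 0.64)]
top [[512.0, 0.0, 283.2], [0.0, 512.0, 207.1], [0.0, 0.0, 1.0]] [[0.016, -1.0, -0.005, -0.007], [-0.988, -0.015, -0.154, 0.569], [0.154, 0.007, -0.988, 1.33], [0.0, 0.0, 0.0, 1.0]]
bracket [([247, 114, 35, 111], 0.81), ([265, 200, 20, 14], 0.47)]
pin [([268, 203, 13, 12], 0.67)]
clip [([354, 278, 22, 45], 0.78), ([301, 184, 26, 23], 0.62), ([368, 219, 10, 12], 0.56)]
dock []
dispenser [([96, 169, 40, 36], 0.59)]
cup [([269, 262, 37, 34], 0.98)]
brush [([434, 224, 28, 68], 0.81), ([327, 114, 28, 37], 0.25)]
jar [([324, 114, 35, 35], 0.74)]
bleach [([414, 150, 38, 36], 0.97), ([94, 169, 41, 38], 0.68)]
{'mtx': array([[346.04017801,   0.        , 283.25671486],
       [  0.        , 346.04017801, 210.25366907],
       [  0.        ,   0.        ,   1.        ]]), 'hand_eye': array([[ 1.24050392e-04, -9.63590023e-01, -2.67384090e-01,
         6.69367749e-02],
       [ 9.99999944e-01,  3.61818777e-05,  3.33549719e-04,
         2.30544334e-04],
       [-3.11730723e-04, -2.67384116e-01,  9.63589974e-01,
        -1.43624901e-01],
       [ 0.00000000e+00,  0.00000000e+00,  0.00000000e+00,
         1.00000000e+00]])} 1.0 [1.06452738e-05 1.13646014e-01 9.93521305e-01 2.88274558e-05]
```

View pics/scene0.png

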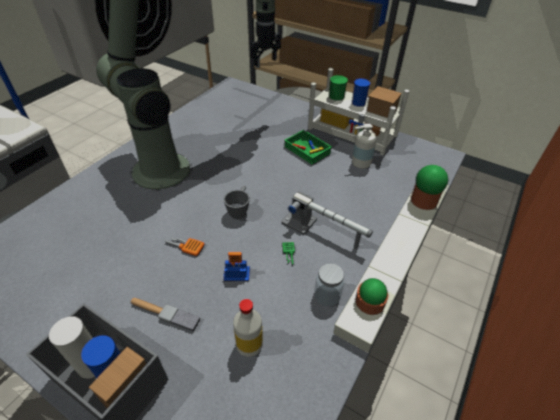

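View pics/top0.png

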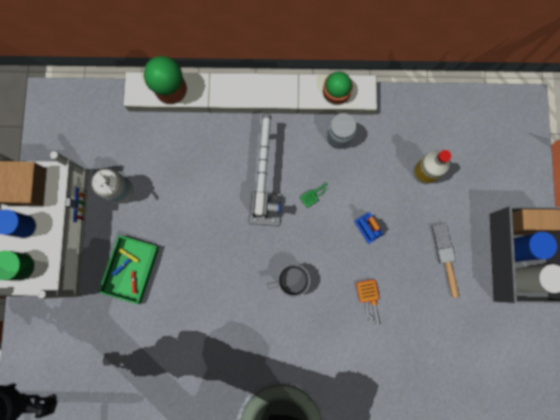

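```bash
cat > h.py <<'E'
from cell import bot
import cv2,numpy as np
from scipy.spatial.transform import Rotation as R
def ray(cam,uv,pose=None):
    k=bot.calibration(cam); M=k["mtx"]
    d=np.linalg.solve(M,[uv[0],uv[1],1.])
    if cam=="wrist":
        T=np.eye(4);p,q=pose;T[:3,3]=p;T[:3,:3]=R.from_quat(q,scalar_first=True).as_matrix();T=T@k["hand_eye"]
    else: T=np.linalg.inv(k["extrinsics"])
    return T[:3,3],T[:3,:3]@d
def at(cam,uv,z,pose=None):
    o,d=ray(cam,uv,pose); return o+d*(z-o[2])/d[2]
def proj(cam,P,pose):
    k=bot.calibration(cam);T=np.eye(4);p,q=pose;T[:3,3]=p;T[:3,:3]=R.from_quat(q,scalar_first=True).as_matrix()
    c=np.linalg.inv(T@k["hand_eye"])@np.append(P,1);u=k["mtx"]@c[:3];return u[:2]/u[2]
def pose(): return np.array(bot.read_position()),np.array(bot.read_tool_rot())
def down(yaw): # tool y axis at angle yaw+90deg, x axis at yaw
    c,s=np.cos(yaw),np.sin(yaw)
    return R.from_matrix(np.array([[c,s,0],[s,-c,0],[0,0,-1]])).as_quat(scalar_first=True)
E
python3 - <<'E'
from h import *
print(at("top",(370,224),.1),"dock clip top"); print(at("top",(368,300),0.01),at("top",(312,196),.02))
print("bracket ear",at("top",(260,198),.101),"arm end",at("top",(265,118),.085),"head",at("top",(275,207),.085))
print("scene dock",at("scene",(235,256),.1),"scene head",at("scene",(293,208),.085))
a=cv2.imread("pics/scene0.png");b=cv2.imread("pics/top0.png")
A=cv2.resize(a[185:285,215:315],(400,400),interpolation=3);B=cv2.resize(b[160:260,330:430],(400,400),interpolation=3)
cv2.imwrite("pics/crop1.png",np.hstack([A,B]))
E
```

```text
[ 0.51995769 -0.22097092  0.1       ] dock clip top
[ 0.32644008 -0.22825601  0.01      ] [ 0.60479831 -0.07610136  0.02      ]
bracket ear [0.58308639 0.06193992 0.101     ] arm end [0.80327145 0.05433856 0.085     ] head [0.56266616 0.02320228 0.085     ]
scene dock [ 0.53592723 -0.24213778  0.1       ] scene head [0.56723992 0.0175682  0.085     ]
```

View pics/crop1.png

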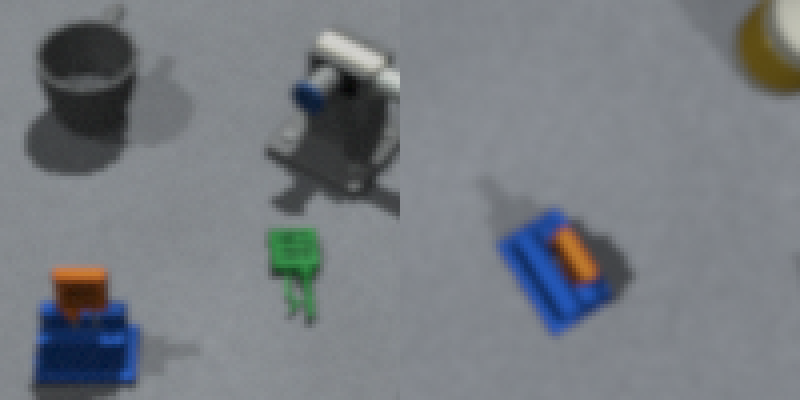

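The dock's upright orange clip, at top (370,225) and scene (235,258), is the one meant. The lying orange clip at top (368,300) is bigger and the one at top (313,195) is green. The blue pin head faces world -y at scene (293,208). Next I'll look closer with the wrist camera.

```bash
python3 - <<'E'
from h import *
def look(p,yaws,name):
    for y in yaws:
        for yy in (y,):
            q=down(np.deg2rad(yy)); s=bot.solve_ik(p,q)
            print(name,yy,None if s is None else np.round(s,2))
            if s is not None:
                bot.move_pose(p,q); P=pose(); im=bot.camera("wrist"); cv2.imwrite(f"pics/{name}.png",im[:,:,::-1]); np.savez(f"pics/{name}.npz",p=P[0],q=P[1])
                for t in (["bracket","pin"] if name=="wb" else ["clip","dock"]):
                    print(t,[(np.round(d["bbox"]).astype(int).tolist(),round(d["confidence"],2)) for d in bot.search_frame("wrist",t)])
                return
look([0.56,0.05,0.28],[180,0],"wb")
look([0.525,-0.23,0.26],[217,37],"wd")
print(bot.read_clock())
E
```

```text
wb 180 [-0.04  0.32 -0.07  1.18  0.   -0.04]
bracket [([243, 141, 81, 228], 0.69)]
pin [([242, 175, 36, 30], 0.69)]
wd 217 [-0.54  0.35 -0.08  1.14  0.   -1.19]
clip [([295, 286, 72, 28], 0.98), ([272, 165, 20, 46], 0.88), ([353, 0, 72, 86], 0.7)]
dock [([259, 139, 47, 74], 0.87)]
4.725
```

View pics/wb.png

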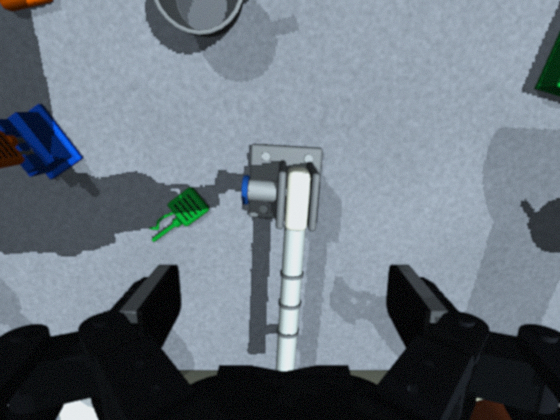

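View pics/wd.png

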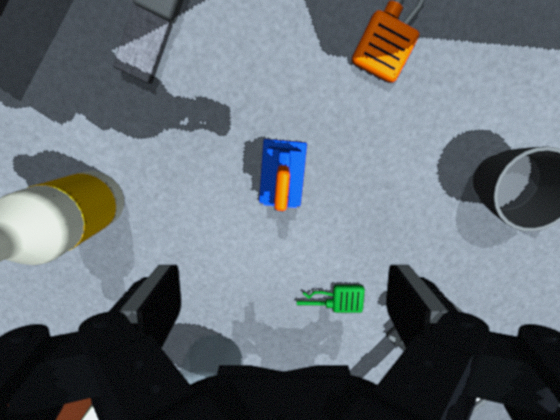

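```bash
python3 - <<'E'
from h import *
a=cv2.imread("pics/wd.png");b=cv2.imread("pics/wb.png")
cv2.imwrite("pics/crop2.png",np.hstack([cv2.resize(a[130:220,240:330],(400,400),interpolation=3),cv2.resize(b[140:240,235:335],(400,400),interpolation=3)]))
f=np.load("pics/wd.npz");P=(f["p"],f["q"]);print(P)
for uv in [(283,165),(281.5,211)]: print("tab",at("wrist",uv,.1,P))
for uv in [(263,139),(305,142),(260,205),(303,208)]: print("dock",at("wrist",uv,.0,P))
f=np.load("pics/wb.npz");P=(f["p"],f["q"])
for uv in [(250,145),(322,148)]: print("plate",at("wrist",uv,.005,P))
for uv in [(279,162),(277,228),(319,163),(317,230)]: print("ear",at("wrist",uv,.101,P))
for uv in [(242,188)]: print("head",at("wrist",uv,.085,P))
for uv in [(287,365),(296,230)]: print("arm",at("wrist",uv,.095,P))
E
```

```text
(array([ 0.52520984, -0.22931011,  0.26005768]), array([ 1.48096737e-04, -3.17388773e-01,  9.48295475e-01,  1.90022791e-04]))
tab [ 0.50644956 -0.24410164  0.1       ]
tab [ 0.54080616 -0.21991855  0.1       ]
dock [ 0.50778367 -0.27174364  0.        ]
dock [ 0.481493   -0.23125576  0.        ]
dock [ 0.57307761 -0.22857632  0.        ]
dock [ 0.54483125 -0.18486777  0.        ]
plate [0.52833994 0.0109253  0.005     ]
plate [0.53177158 0.09693748 0.005     ]
ear [0.53576604 0.04655104 0.101     ]
ear [0.60050145 0.04446021 0.101     ]
ear [0.53665311 0.08384297 0.101     ]
ear [0.6025328  0.08378534 0.101     ]
head [0.56386115 0.00940777 0.085     ]
arm [0.7648468  0.05503803 0.095     ]
arm [0.60459519 0.06337618 0.095     ]
```

View pics/crop2.png

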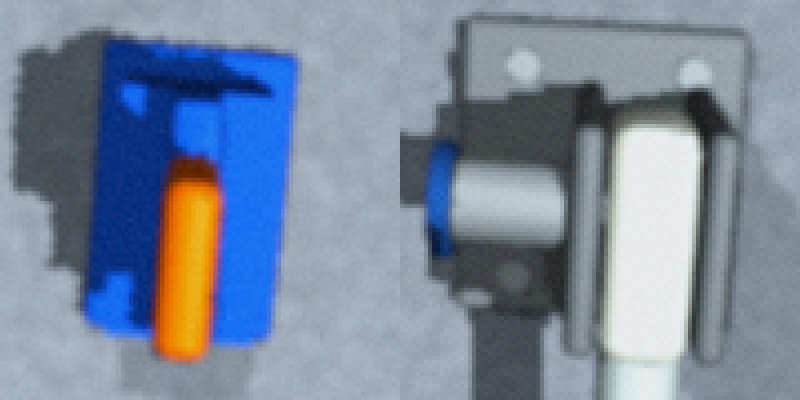

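Head face is at about (0.563, 0.009), with the ears spanning x 0.536–0.602 and y 0.045–0.084. The tab lies along yaw ~35°, but which end carries the leg can't be seen from above, so I need one oblique look.

```bash
python3 - <<'E'
from h import *
obs=[(at("top",(287,279),.07)[:2],.10),(at("top",(433,168),.12)[:2],.22),(at("top",(342,131),.1)[:2],.13),(np.array([.57,.06]),.13),(at("top",(446,258),.0)[:2],.05)]
print([np.round(o[0],3) for o in obs])
H=bot.calibration("wrist")["hand_eye"]; c=np.array([.5245,-.231,.07]); n=np.array([-.57,.82,0])
best=[]
for az in np.deg2rad(np.arange(0,360,10)):
  for el in np.deg2rad([30,38,45,52]):
    v=np.array([np.cos(az)*np.cos(el),np.sin(az)*np.cos(el),np.sin(el)])
    for roll in (0,40,-40,90,-90,180):
      z=-v; x=np.cross(z,[0,0,1.]);x/=np.linalg.norm(x); y=np.cross(z,x)
      Rc=np.stack([x,y,z],1)@R.from_euler('z',roll,degrees=True).as_matrix()
      Tc=np.eye(4);Tc[:3,:3]=Rc;Tc[:3,3]=c+.25*v
      T=Tc@np.linalg.inv(H)
      pts=np.array([T[:3,3]-s*T[:3,2]for s in np.linspace(0,.3,13)])
      if pts[0,2]<.07: continue
      if any(((np.linalg.norm(pts[:,:2]-o,axis=1)<.11)&(pts[:,2]<h+.06)).any() for o,h in obs): continue
      q=R.from_matrix(T[:3,:3]).as_quat(scalar_first=True)
      s=bot.solve_ik(T[:3,3],q)
      if s is None: continue
      best.append((abs(v@n)-.3*abs(np.sin(el))-.002*abs(roll),np.rad2deg(az),np.rad2deg(el),roll,T[:3,3].round(3),q,np.round(s,2)))
best.sort(key=lambda b:-b[0])
for b in best[:4]: print(b)
b=best[0]
bot.move_pose(b[4],b[5]); P=pose(); im=bot.camera("wrist"); np.savez("pics/ws.npz",p=P[0],q=P[1])
cv2.imwrite("pics/ws.png",im[:,:,::-1]); u=proj("wrist",c,P); print(u,bot.read_clock())
u=np.clip(u.astype(int),80,None)
cv2.imwrite("pics/ws_c.png",cv2.resize(im[max(0,u[1]-80):u[1]+80,u[0]-80:u[0]+80,::-1],(600,600),interpolation=3))
E
```

```text
[array([ 0.378, -0.011]), array([ 0.664, -0.38 ]), array([ 0.765, -0.15 ]), array([0.57, 0.06]), array([ 0.442, -0.443])]
(np.float64(0.5318172400785652), np.float64(119.99999999999999), np.float64(29.999999999999996), 90, array([ 0.506, -0.147,  0.116]), array([ 0.01524381, -0.15675104,  0.8461612 , -0.5091247 ]), array([ 0.09,  0.54, -0.78,  0.03, -1.05, -0.41]))
(np.float64(0.5313015650575885), np.float64(130.0), np.float64(29.999999999999996), 90, array([ 0.492, -0.152,  0.116]), array([ 0.05955894, -0.22990237,  0.82927955, -0.50585874]), array([ 0.05,  0.49, -1.02, -0.48, -0.98, -0.78]))
(np.float64(0.504615677821959), np.float64(140.0), np.float64(29.999999999999996), 90, array([ 0.479, -0.159,  0.116]), array([ 0.1034208 , -0.30130399,  0.80608658, -0.49874289]), array([-0.02,  0.52, -1.23, -0.96, -0.82, -1.09]))
(np.float64(0.4915387955527532), np.float64(119.99999999999999), np.float64(45.0), 0, array([ 0.482, -0.158,  0.118]), array([ 0.25173125,  0.74802876, -0.43173082,  0.43668393]), array([-0.01,  0.48, -1.18, -0.83, -0.85, -2.44]))
[284.17671459 208.57986734] 5.8083
```

View pics/ws_c.png

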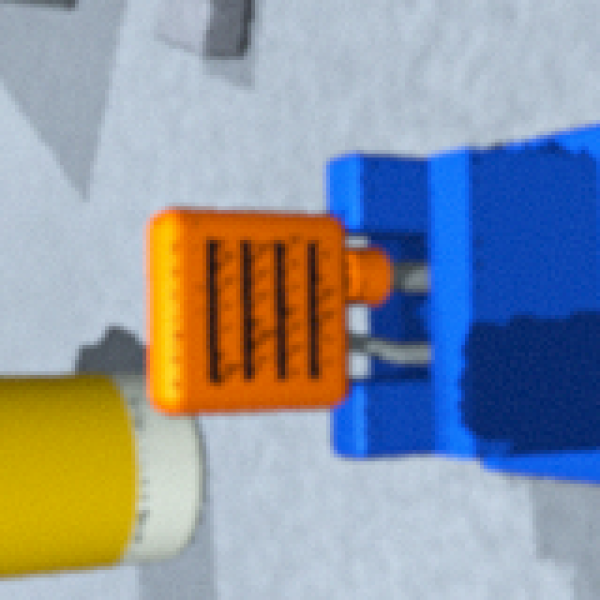

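Clear view: the collar and leg are at crop (370,276), towards the image top, and the bow is at (400,350). Tab spans rows 207–415. I'll compute the leg position and push the pin.

```bash
python3 - <<'E'
from h import *
f=np.load("pics/ws.npz");P=(f["p"],f["q"])
u=np.array([204,128])
for n,uv,z in [("collar",(368,276),.056),("bow",(400,350),.05),("tabtop_a",(345,210),.06),("tabtop_b",(345,410),.06)]:
    print(n,at("wrist",u+np.array(uv)/3.75,z,P))
yaw=np.deg2rad(-2.2); q=down(np.pi+yaw)
d=np.array([-np.sin(yaw),np.cos(yaw),0])
O=np.array([.569,.065,.07]); 
bot.set_gripper(0.0)
# leave the side-look pose upward first
p=pose()[0]; bot.move_linear(p+[0,0,.10],speed=.2)
s=O-d*.105
bot.move_pose(s+[-.003,0,.1],q); bot.move_linear(s,speed=.2)
print("w0",bot.read_ft_force())
r=bot.move_linear(O-d*.060,speed=.06,until_force=3); print(r,pose()[0],bot.read_ft_force())
r=bot.move_linear(O-d*.025,speed=.015,until_force=11); print(r,pose()[0],bot.read_ft_force(),bot.read_clock())
E
```

```text
collar [ 0.51894865 -0.23165959  0.056     ]
bow [ 0.530408   -0.22239581  0.05      ]
tabtop_a [ 0.50878819 -0.23993     0.06      ]
tabtop_b [ 0.54277894 -0.22039333  0.06      ]
w0 [ 0.10636342  1.3965903  -0.19356144]
True [ 5.66263996e-01 -3.91193461e-04  6.99572304e-02] [ 0.62546388 -0.5314551  -0.37826928]
True [0.56710312 0.02434425 0.06960744] [ 0.30643083 -1.48967942 -0.32124496] 11.2333
```

```bash
python3 - <<'E'
from h import *
yaw=np.deg2rad(-2.2);d=np.array([-np.sin(yaw),np.cos(yaw),0])
p=pose()[0]
r=bot.move_linear(p+d*.006,speed=.006,until_force=12); print(r,pose()[0],bot.read_ft_force())
bot.wait(.3);print(pose()[0],bot.read_ft_force())
bot.move_linear(pose()[0]-d*.03,speed=.15)
bot.move_linear(pose()[0]+[0,0,.13],speed=.2)
bot.set_gripper(1.0)
bot.move_pose([0.555,0.06,0.28],down(np.pi+yaw));P=pose();im=bot.camera("wrist");np.savez("pics/wp.npz",p=P[0],q=P[1])
c=proj("wrist",np.array([.57,.075,.094]),P);print(c);c=c.astype(int)-75
np.save("pics/c.npy",c)
cv2.imwrite("pics/wp.png",cv2.resize(im[max(c[1],0):c[1]+150,c[0]:c[0]+150,::-1],(600,600),interpolation=3));print(bot.read_clock())
E
```

```text
True [0.56622433 0.02406406 0.06892088] [-0.19926312 -2.29544802  1.29244737]
[0.56587523 0.02406987 0.0685827 ] [ 0.1450869  -1.26380855  1.08095688]
[298.33692399 199.40132587]
14.85
```

View pics/wp.png

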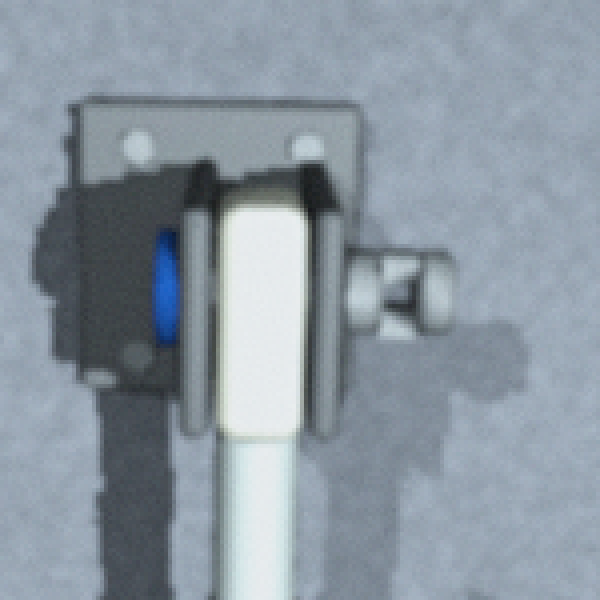

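Pin is home and the cross hole shows at crop (401,295), with the land at rows 258–340. Next: compute its position, grasp the clip and draw it up.

```bash
python3 - <<'E'
from h import *
f=np.load("pics/wp.npz");P=(f["p"],f["q"]);c=np.load("pics/c.npy");
for n,uv,z in [("axis",(435,291.5),.087),("land",(399,299),.094),("hole",(401,294),.094),("end",(456,292),.085),("earL",(182,300),.101),("earR",(342,300),.101),("land_t",(399,258),.094),("land_b",(399,340),.094)]:
    print(n,at("wrist",np.maximum(c,[-999,0])+np.array(uv)/4,z,P).round(4))
# clip grasp: leg axis L, clip x axis yaw ~35deg
yawc=np.deg2rad(32.5); L=np.array([.5165,-.2355,.08])
ex=np.array([np.cos(yawc),np.sin(yawc),0])
for k in (0,np.pi):
    q=down(yawc+k); s=bot.solve_ik(L+[0,0,-.019+.06],q); print(k,None if s is None else np.round(s,2))
    s=bot.solve_ik([.57,.098,.17],down(np.deg2rad(-2.2)+k)); print(" at pin",None if s is None else np.round(s,2))
print(bot.calibration("wrist")["hand_eye"][:3,3],bot.grip_depth)
E
```

```text
axis [0.5704 0.1088 0.087 ]
land [0.5702 0.099  0.094 ]
hole [0.569  0.0995 0.094 ]
end [0.5712 0.1143 0.085 ]
earL [0.5668 0.0461 0.101 ]
earR [0.5682 0.0845 0.101 ]
land_t [0.56  0.099 0.094]
land_b [0.5807 0.0989 0.094 ]
0 [-0.56  0.45 -0.3   0.82  0.    2.02]
 at pin [ 0.04  0.42 -0.21  0.94  0.   -3.06]
3.141592653589793 [-0.56  0.45 -0.3   0.82  0.   -1.13]
 at pin [ 0.04  0.42 -0.21  0.94  0.    0.08]
[ 6.69099444e-02  5.34233417e-05 -1.43625112e-01] 0.0187
```

```bash
python3 - <<'E'
from h import *
yc=np.deg2rad(35); q=down(yc+np.pi); L=np.array([.5203,-.2343,.080+.003-bot.grip_depth])
bot.set_gripper(.55)
bot.move_pose(L+[0,0,.10],q)
r=bot.move_linear(L+[0,0,.0],speed=.12,until_force=6); print(r,pose()[0]-L)
bot.set_gripper(0,grasp_force=70); print("w",bot.read_gripper_width(),bot.read_finger_force(),bot.read_ft_force())
bot.move_linear(L+[0,0,.09],speed=.08); print("w",bot.read_gripper_width(),bot.read_finger_force(),bot.read_ft_force())
bot.move_linear(L+[0,0,.14],speed=.2)
P=pose();im=bot.camera("wrist");cv2.imwrite("pics/wg.png",im[:,:,::-1]);sc=bot.camera("scene");cv2.imwrite("pics/sg.png",sc[:,:,::-1])
gp=P[0]+np.array([0,0,-bot.grip_depth]);
u=proj("wrist",P[0]+[0,0,bot.grip_depth+.017],P);print(u,bot.read_clock())
bot_c=im[200:420,170:390,::-1]
k=bot.calibration("scene");w=k["mtx"]@(k["extrinsics"]@np.append(P[0],1))[:3];w=(w[:2]/w[2]).astype(int);print(w)
cv2.imwrite("pics/hold.png",np.hstack([cv2.resize(bot_c,(400,400)),cv2.resize(sc[w[1]-30:w[1]+50,w[0]-40:w[0]+40,::-1],(400,400),interpolation=3)]))
E
```

```text
False [ 0.0006293 -0.0001956  0.0007141]
w 0.13057974127187968 68.34121584892273 [-0.26416272  0.2039138   5.40444039]
w 0.1292032073465611 68.04914116859436 [-0.37981751  0.12057727 -0.21489196]
[284.41140947 311.63851219] 19.6917
[229 226]
```

View pics/hold.png

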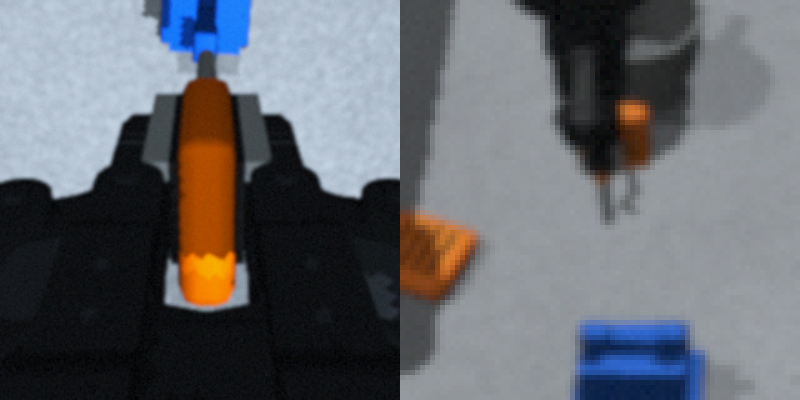

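The clip is held upright, its tab seen edge-on between the pads; the tab top runs from row ~277 to ~366 in the full wrist image. I'll derive the leg's offset from that and feel for the hole.

```bash
cat > ins.py <<'E'
from h import *
import sys
yaw=np.deg2rad(-2.2); q=down(yaw+np.pi); 
ex=np.array([np.cos(yaw),np.sin(yaw),0]);ey=np.array([-np.sin(yaw),np.cos(yaw),0])
H=np.array([.5702,.0992,0]); ztouch=.120+.040+.003-bot.grip_depth
E
python3 - <<'E'
from ins import *
p=pose()
T=R.from_quat(p[1],scalar_first=True).as_matrix()
for row in (277,285,366.7):
    w=at("wrist",(283.3,row),p[0][2]+.0357,p); print(row,(T.T@(w-p[0])).round(4))
w=H+[0,0,ztouch]
bot.move_pose(w+[0,0,.05],q)
print(pose()[0]-w)
bot.move_linear(w+[0,0,.008],speed=.08)
f=np.array(bot.read_ft_force());print(f)
r=bot.move_linear(w-[0,0,.008],speed=.012,until_force=2.5); print(r,pose()[0]-w,np.array(bot.read_ft_force())-f,bot.read_clock())
E
```

```text
277 [ 0.0134 -0.0004 -0.0357]
285 [ 0.0103 -0.0004 -0.0357]
366.7 [-0.023  -0.0004 -0.0357]
[-8.07502931e-05 -6.76165606e-04  4.95778393e-02]
[ 0.24857379 -0.26553888 -0.807967  ]
False [ 6.11432170e-05  1.26785006e-05 -7.90497250e-03] [-0.3363669   0.35118815  0.27468147] 23.125
```

The leg entered the hole with no contact. Pressing down over the bow.

```bash
python3 - <<'E'
from ins import *
w=H+[0,0,ztouch]; f=np.array(bot.read_ft_force())
for d in (.014,.019,.023,.027,.031,.034,.037):
    r=bot.move_linear(w-[0,0,d],speed=.015,until_force=15); print(d,r,(pose()[0]-w).round(4),(np.array(bot.read_ft_force())-f).round(2))
    if r: break
print(bot.read_gripper_width(),bot.read_clock())
E
```

```text
0.014 False [ 0.001  -0.     -0.0135] [ 2.72 -0.33  3.32]
0.019 False [ 0.0008 -0.0001 -0.0191] [ 5.31 -0.26  0.19]
0.023 False [ 0.0006 -0.0001 -0.0234] [ 5.96 -0.28 -0.98]
0.027 False [-0.0005 -0.0001 -0.0283] [ 5.95 -0.84 -4.7 ]
0.031 False [-0.0013 -0.     -0.0322] [ 3.71 -0.9  -3.96]
0.034 False [-0.0009  0.0001 -0.0341] [ 0.13 -1.12  0.33]
0.037 False [ 0.0003  0.0001 -0.0363] [-1.07 -0.51  5.25]
0.13277616152383162 26.1083
```

```bash
python3 - <<'E'
from ins import *
w=H+[0,0,ztouch]
r=bot.move_linear(pose()[0]-[0,0,.004],speed=.008,until_force=8); print(r,(pose()[0]-w).round(4),np.round(bot.read_ft_force(),2))
bot.set_gripper(.4); p=pose()[0]
bot.move_linear(p+[0,0,.08],speed=.12)
bot.move_pose([.52,.09,.29],q);P=pose()
im=bot.camera("wrist")[:,:,::-1];sc=bot.camera("scene")[:,:,::-1]
c=proj("wrist",np.array([.572,.09,.1]),P).astype(int);print(c,bot.read_clock())
x0=max(0,c[0]-75);y0=max(0,c[1]-75)
cv2.imwrite("pics/fin.png",np.hstack([cv2.resize(im[y0:y0+150,x0:x0+150],(400,400),interpolation=3),cv2.resize(sc[170:250,270:350],(400,400),interpolation=3)]))
E
```

```text
True [ 0.0011  0.0002 -0.0368] [-0.9  -0.33  7.11]
[285 234] 28.2167
```

View pics/fin.png

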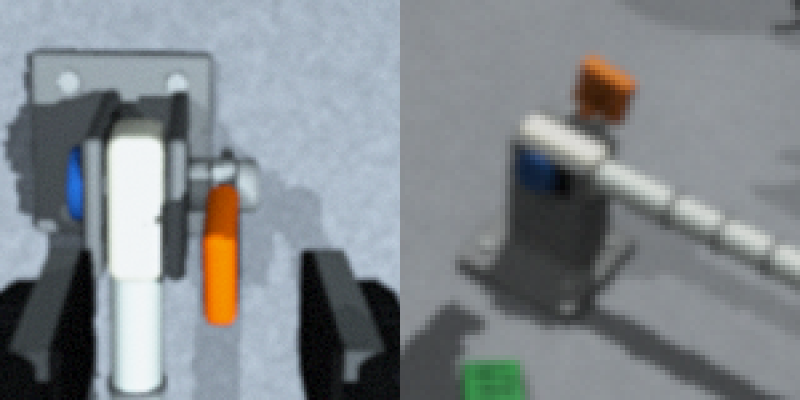

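The tab stands upright over the pin at crop (220,255), aligned across it. The force peaked, snapped and then hit the collar stop at the expected depth, and the fingers are clear. Handing in.

```bash
python3 -c "
from cell import bot
print(bot.close_job())"
```

```text
the job is handed in; nothing more can be done
None
```

The pin is pushed home and the orange clip is down through its hole: the bow snapped over, the collar stopped at about the expected depth, and the robot is clear. I handed the job in soon after the 28 s mark; no verdict came back.

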